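# Index the press turret and hang the test light on its balancer

### The job

Set the hand press up for the relay housing: turn the five-nest turret by its upright pegs, click by click, until the grey relay housing rests in its detent under the ram, and take your hand off it. Then hang the red test light by its bail on the hook of the blue spring-balanced arm: ease it down so that the arm sinks and takes the whole weight before you let go, never letting it drop onto the arm. Leave the turret in its click and the loose parts on the bench where they are.

Things in the scene. Friction and masses are not known exactly. Their poses are not given: they have to be found in the camera images.
- press: Green iron hand press, fixed. Origin at bench level on the turret's vertical axis, z up. Column 0.21 to 0.30 m out on its -y side, ending 0.37 m up; head overhangs above 0.29 m to 50 mm short of the axis; spoked wheel on the +x side of the head above 0.24 m. Base slab 22 mm high. Turret: steel disc, 250 mm wide, top 62 mm above the bench; five 52 mm nests 80 mm from the axis.
- turret (a joint): Turret angle, rad, anticlockwise from above, endless. A sprung roller gives five detents 1.257 rad (72 degrees) apart, at multiples of 1.257; at 0 or 6.283 the housing is under the ram. It starts in one of the other four or, rarely, balanced on the hump between two. Turns either way; leaving a detent takes about 5 N at a peg; half-way (0.628) it tips over and (let go) falls into the next detent by itself.
- peg0 (a point): Centre of a black upright round peg on the turret to turn it by, 36 degrees anticlockwise from the housing, 105 mm from the axis; 16 mm diameter, from 62 to 108 mm above the bench (this point at 85 mm).
- peg1 (a point): Centre of a black upright round peg on the turret to turn it by, 108 degrees anticlockwise from the housing, 105 mm from the axis; 16 mm diameter, from 62 to 108 mm above the bench (this point at 85 mm).
- peg2 (a point): Centre of a black upright round peg on the turret to turn it by, 180 degrees anticlockwise from the housing, 105 mm from the axis; 16 mm diameter, from 62 to 108 mm above the bench (this point at 85 mm).
- peg3 (a point): Centre of a black upright round peg on the turret to turn it by, 252 degrees anticlockwise from the housing, 105 mm from the axis; 16 mm diameter, from 62 to 108 mm above the bench (this point at 85 mm).
- peg4 (a point): Centre of a black upright round peg on the turret to turn it by, 324 degrees anticlockwise from the housing, 105 mm from the axis; 16 mm diameter, from 62 to 108 mm above the bench (this point at 85 mm).
- housing (a point): Centre of the grey relay housing, 42 x 32 x 26 mm, clamped to the one brass nest of the turret, 80 mm from the turret axis and 81 mm above the bench; it turns with the turret.
- ram (a point): Centre of the ram's round lower face (32 mm diameter), on the press's -y side, 80 mm from the turret axis, 128 mm above the bench; does not move.
- boom (a joint): Angle of the balancer arm, rad: 0 is unloaded at its upper stop, growing as the hook end sinks (0.7 at the most). Spring 1.2 N m per rad with a little preload; the test light makes it sink about 0.1 to 0.45 rad.
- hook (a point): Bottom of the V of the upturned hook on the blue balancer arm (centre of the 8 mm bar), 240 mm above the bench unloaded. Unloaded its z is up and its -x points level outwards from post to tip. The tip is 22 mm further out and 26 mm higher (plus 4 mm bar radius); the arm runs back (+x) to a pivot 170 mm behind and 30 mm lower on an upright post (top 240 mm).
- light_center (a point): Red test light, 160 to 330 g (unknown), standing upright on its lens on the bench: half-way up its 180 mm height. Body 44 mm in diameter, 70 mm high; above it a steel wire bail, open 44 mm wide, then a black grip block on top. Its z is up; the bail's top bar runs along its y.
- light_bar (a point): Middle of the bail's straight top bar (6 mm thick, 38 mm long, along y), 133 mm above the light's foot. The clear opening below it is 60 mm high; this bar is to lie in the hook, the arm passing through the opening.
- light_grip (a point): Centre of the black grip block on top of the bail, 20 mm (x) by 24 mm (y), 46 mm tall; 25 mm above the bar, 158 mm above the light's foot.
- ferrule: Loose brass lamp ferrule, 40 mm wide, 34 mm high, origin under its centre; leave alone.
- bushing0: Loose aluminium rivet bushing, 28 mm wide, 22 mm high, origin under its centre; leave alone.
- bushing1: Loose aluminium rivet bushing, 28 mm wide, 22 mm high, origin under its centre; leave alone.
- bushing2: Loose aluminium rivet bushing, 28 mm wide, 22 mm high, origin under its centre; leave alone.
- driver: Loose screwdriver lying on the bench, leave alone.
- greasepot: Loose grease jar, 56 mm wide, 60 mm high, origin under its centre; leave alone.
- light: The red test light itself; origin under the centre of its lens foot, z up.

How it is judged:
By the outcome, as a careful person would: the job done as asked, in the order asked, and still so for the second after the job is handed in, with the robot touching nothing.
It also fails if it takes over 72 s, if anything falls off the work surface, if the arm or the gripper's body presses on something with over 40 N, if the wrist force passes 120 N, or if a joint passes its speed limit or range.

### The arm

A 7-joint arm with a two-finger parallel gripper is mounted at the origin on the work surface. World frame = base frame: x ahead of the robot, y to its left, z up, the work surface at z = 0. Lengths are in m, angles in rad, forces in N, time in s.
With the tool pointing down it reaches from about 0.425 to 0.95 m from the base axis. Payload 4.7 kg.
Tool frame: the origin (TCP) lies between the finger pads; the fingertips stand 25 mm ahead of it and the grasp point (between the pads) lies 6 mm ahead of it; z points along the fingers, y is the line along which they close (so a half turn about z gives the same grasp; the last joint's range is limited). The gripper opens to 85 mm and grips with 20 to 120 N. Pads are 22 mm wide; open, the fingers measure 114 mm over their backs; the gripper's body (76 mm by 85 mm) begins 54 mm behind the grasp point. The pads swing forward as they close: fully open they stand 13 mm farther back than shut.
Start: joints at [-1.181, 0.469, -0.049, 1.532, 0.024, 1.141, -0.082], TCP at [0.274, 0.617, 0.256] pointing down, gripper open.
Joint ranges: [-2.59, 2.59], [-0.33, 1.99], [-1.39, 1.29], [0.1, 2.45], [-1.04, 4.18], [0.21, 1.99], [-2.66, 2.66]. Speed limits (rad/s): [2.57, 2.57, 3.14, 3.14, 3.14, 3.14, 3.14].

### API

Orientations are given as a 3x3 rotation matrix whose columns are the frame's x, y, z axes.
In Python, from rig import * gives the robot as it stands. Calls block until the motion is done:
- movep(position, orientation): joint-space move of the TCP to a pose.
- move_l(position, attitude=None, feed=0.15, until_force=None): straight line of the TCP; attitude=None keeps the orientation; feed is the mean speed in m/s. With until_force (N) it stops when the force on the tool has changed by that much, and returns True; else False.
- move_joints(angles): joint-space move.
- command_gripper(opening, newtons=None): finger opening in m; newtons is the grip in N (None keeps the last); returns when the fingers have stopped.
- sleep(seconds).
- inverse_kinematics(position, orientation): joint angles nearest the present ones, or None.
- sense(): the state.
- camera(name): name is "side" or "top" or "wrist"; returns (picture, depth): 384x512x3 uint8, red, green, blue; 384x512 float32, m along the optical axis (not along the pixel's ray), 0 where there is no reading.
- camera_params(name): a dict with "K" (3x3 intrinsics, pixels), "position" and "rotation" of the camera in the world; the wrist camera has in their place "tool_from_camera" (4x4, takes a point from camera to tool coordinates, whose origin is the TCP and whose axes are the flange's). Camera axes: x right, y down, z forward; pixel columns grow to the right and rows downward; lengths in m; the calibration is good to about 2 mm. The wrist camera is an equidistant fisheye: a pixel r from the principal point sees the ray r / f radians off the axis. A picture is of the moment at which its call begins: read the wrist's pose just before it. camera_params takes no time and is no camera call.
A pose or a line that the arm cannot do raises Unreachable and nothing moves.
- finish_job(): hands the job in; it is judged then, once.
The state is a dict: "time_s": time; "joint_pos": joint angles; "qd": joint speeds; "joint_efforts": joint torques, N m; "position": TCP position; "tcp_rot": TCP orientation; "wrist_force": force on the tool from outside, world axes, zero at the start; "ft_torque": the same for the moment, N m; "finger_gap": finger opening in m; "gripper_force": force on a finger pad.
Only numpy, scipy, OpenCV 4.12 (cv2) and the standard library are available. Lean on these libraries where they do the work, as an engineer would, in place of code of your own. Each camera call takes 0.05 s, during which the arm holds its last target. There are 200 camera calls.

## Working session

There is one attempt and no reset: what is moved stays moved. The work goes in short steps, each a Python script; the robot and the scene stay as the last script left them, time stands still between calls to the robot, and variables do not carry over. Pictures are saved under pics/ and viewed, at most 10 in all, crops included, and the job is handed in when it is done.

```bash
ls; mkdir -p pics
python3 - <<'E'
from rig import *
import cv2,numpy as np
np.set_printoptions(precision=4,suppress=True)
s=sense();print(s['time_s'],s['position'],s['tcp_rot'],s['wrist_force'])
for n in("side","top"):
    p,d=camera(n);cv2.imwrite(f"pics/{n}0.png",cv2.resize(p[...,::-1],(800,600),interpolation=cv2.INTER_CUBIC));np.savez(f"{n}0.npz",p=p,d=d);print(n,camera_params(n))
print(camera_params("wrist"))
E
```

```text
pics
0.0 [0.2743 0.6162 0.2552] [[-0.9136  0.4066 -0.0007]
 [ 0.4066  0.9136 -0.0019]
 [-0.0001 -0.002  -1.    ]] [-0.2384 -0.3455 -0.684 ]
side {'K': array([[443.2669,   0.    , 257.3538],
       [  0.    , 443.2669, 192.2725],
       [  0.    ,   0.    ,   1.    ]]), 'position': array([-0.1632, -0.6223,  1.006 ]), 'rotation': array([[ 0.6787, -0.4741,  0.5609],
       [-0.7343, -0.4477,  0.5102],
       [ 0.0092, -0.7581, -0.652 ]])}
top {'K': array([[441.987 ,   0.    , 256.6423],
       [  0.    , 441.987 , 189.982 ],
       [  0.    ,   0.    ,   1.    ]]), 'position': array([0.3626, 0.0498, 1.4084]), 'rotation': array([[-0.0276, -0.9846,  0.1725],
       [-0.9992,  0.0322,  0.0242],
       [-0.0294, -0.1716, -0.9847]])}
{'K': array([[297.3186,   0.    , 256.9213],
       [  0.    , 297.3186, 188.8588],
       [  0.    ,   0.    ,   1.    ]]), 'tool_from_camera': array([[-0.0005, -0.9595, -0.2817,  0.0742],
       [ 1.    , -0.0002, -0.0008,  0.    ],
       [ 0.0007, -0.2817,  0.9595, -0.1186],
       [ 0.    ,  0.    ,  0.    ,  1.    ]])}
```

View pics/side0.png

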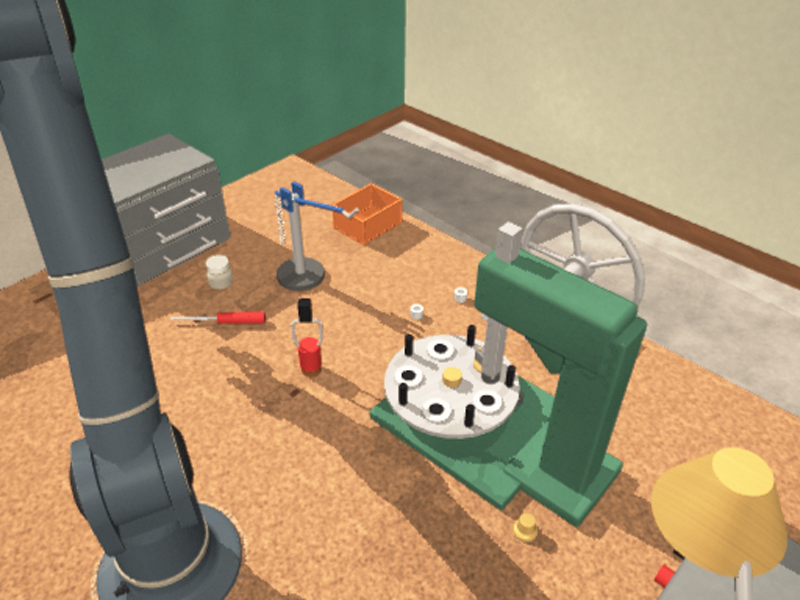

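View pics/top0.png

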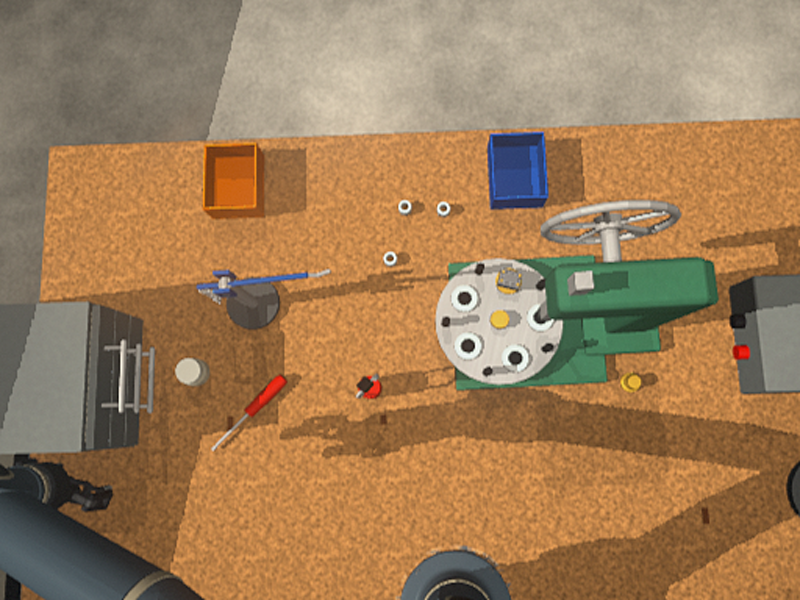

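The top view (800x600) shows the turret centre at (499,320), with the brass nest and housing at (509,281). The column and ram are to the right, the light is at (368,386), and the hook tip is at (328,272). The housing looks one click anticlockwise of the ram. The side view shows the same layout.

```bash
cat > h.py <<'E'
import numpy as np,cv2
np.set_printoptions(precision=4,suppress=True)
def cloud(d,P):
    v,u=np.indices(d.shape);K=P['K']
    c=np.stack([(u-K[0,2])/K[0,0]*d,(v-K[1,2])/K[1,1]*d,d],-1)
    return c@P['rotation'].T+P['position']
def ray(P,uv):
    K=P['K'];r=P['rotation']@np.array([(uv[0]-K[0,2])/K[0,0],(uv[1]-K[1,2])/K[1,1],1]);return P['position'],r/np.linalg.norm(r)
def tri(rs):
    A=0;b=0
    for o,r in rs:
        M=np.eye(3)-np.outer(r,r);A=A+M;b=b+M@o
    p=np.linalg.solve(A,b);return p,[np.linalg.norm(np.cross(p-o,r)) for o,r in rs]
def proj(P,X):
    c=(X-P['position'])@P['rotation'];return (c[...,:2]/c[...,2:])*P['K'][0,0]+P['K'][:2,2]
E
python3 - <<'E'
from h import *; from rig import camera_params
D={}
for n in("side","top"):
    z=np.load(n+"0.npz");P=camera_params(n);p,d=z['p'],z['d'];X=cloud(d,P);D[n]=(p,d,P,X)
    hsv=cv2.cvtColor(p,cv2.COLOR_RGB2HSV);H,S,V=[hsv[...,i].astype(int) for i in range(3)]
    def blobs(name,m,amin=4):
        m=m&(d>0);k,l,st,ce=cv2.connectedComponentsWithStats(m.astype(np.uint8))
        for i in range(1,k):
            if st[i,4]>=amin:
                q=X[l==i];hi=q[q[:,2]>np.percentile(q[:,2],70)];print(n,name,st[i,4],'px',ce[i],'med',np.median(q,0),'zmin/max',q[:,2].min(),q[:,2].max(),'tophalf',hi.mean(0))
    x,y,zz=X[...,0],X[...,1],X[...,2]
    bench=(x>.35)&(x<.95)&(y>-.5)&(y<.6)
    blobs('black',(V<60)&(zz>.066)&bench)
    blobs('yellow',(H>15)&(H<32)&(S>110)&(zz>.05)&(zz<.12)&bench)
    blobs('red',((H<6)|(H>174))&(S>170)&(zz>.01)&bench,8)
    blobs('blue',(H>100)&(H<125)&(S>110)&(zz>.15)&bench&(y>.1))
    blobs('hook',(S<80)&(V>100)&(zz>.2)&(y<.42)&(y>.12)&bench,3)
E
```

```text
side black 110 px [194.6    198.0364] med [0.4172 0.1478 0.1689] zmin/max 0.13732029348003083 0.1827236840106622 tophalf [0.4209 0.1516 0.1804]
side black 46 px [300.8913 214.1304] med [ 0.6392 -0.0699  0.092 ] zmin/max 0.06838502862190265 0.11055287453352369 tophalf [ 0.6418 -0.0686  0.1063]
side black 43 px [261.0465 220.186 ] med [ 0.5373 -0.0008  0.0931] zmin/max 0.06605286715770586 0.10873905301231701 tophalf [0.5407 0.0007 0.1068]
side black 21 px [281.1429 222.3333] med [ 0.5924 -0.0336  0.0689] zmin/max 0.06622047360334038 0.07157363488286628 tophalf [ 0.5907 -0.038   0.0705]
side black 52 px [325.9808 240.1731] med [ 0.6036 -0.1876  0.0927] zmin/max 0.06621866971425827 0.11045307450213993 tophalf [ 0.6058 -0.1867  0.1065]
side black 28 px [260.6786 239.5714] med [ 0.4955 -0.0391  0.0684] zmin/max 0.06601637029083696 0.0719072882582742 tophalf [ 0.4942 -0.0368  0.0703]
side black 52 px [257.5 251.5] med [ 0.4386 -0.0776  0.0958] zmin/max 0.06992165699332054 0.11077275574193735 tophalf [ 0.4424 -0.0748  0.1078]
side black 29 px [311.4828 255.2759] med [ 0.5495 -0.18    0.0674]
[... 7481 characters left out ...]
phalf [0.6148 0.2457 0.2492]
top hook 62 px [142.9516 180.9839] med [0.6068 0.3925 0.2179] zmin/max 0.20979662823287915 0.24336147167003408 tophalf [0.6004 0.3902 0.2314]
top hook 5 px [169. 177.] med [0.6122 0.3171 0.2329] zmin/max 0.23134666718669372 0.2342170841717779 tophalf [0.6121 0.3183 0.2336]
top hook 5 px [178. 176.] med [0.6127 0.2915 0.2406] zmin/max 0.23739215004494052 0.24571403497990096 tophalf [0.6118 0.2861 0.2435]
top hook 5 px [152. 179.] med [0.6104 0.3665 0.222 ] zmin/max 0.2164770031413923 0.22344551087811082 tophalf [0.6104 0.3678 0.223 ]
top hook 3 px [136. 181.] med [0.6079 0.4139 0.2144] zmin/max 0.21244144541066645 0.21524716920185782 tophalf [0.6079 0.4159 0.2152]
```

Pegs found in both cameras put the axis at about (0.546,-0.107). The pegs sit at 19, 91, 163, 235 and 307 degrees, and the housing is at about -17 degrees. So it needs one click clockwise: cage the peg at 163 degrees and carry it round to 91.

```bash
cat > run1.py <<'E'
from rig import *; from h import *
C=np.array([.5465,-.1065]);R=.104
def pose(a,z,flip):
    r=np.array([np.cos(a),np.sin(a),0]);t=np.array([-r[1],r[0],0])
    x=r*flip; return np.r_[C+R*r[:2],z],np.column_stack([x,np.cross([0,0,-1],x),[0,0,-1]])
a0,a1=np.radians(163),np.radians(90.5)
s=sense();move_l(np.r_[s['position'][:2],.40],feed=.3)
best=None
for f in(1,-1):
    q=inverse_kinematics(*pose(a0,.30,f)); q1=inverse_kinematics(*pose(a1,.30,f))
    print(f,q,q1)
    if q is not None and q1 is not None:
        c=abs(np.array(q)[6])+abs(np.array(q1)[6])
        if best is None or c<best[0]: best=(c,f)
f=best[1];print('flip',f)
movep(*pose(a0,.30,f));s=sense();p,d=camera('wrist');np.savez('w1.npz',p=p,d=d,pos=s['position'],rot=s['tcp_rot']);cv2.imwrite('pics/w1.png',p[...,::-1])
print(s['time_s'],s['position'])
E
python3 run1.py
```

```text
1 [-0.5589  0.0457  0.669   2.0036 -0.0318  1.1024  1.398 ] [-0.5363  0.2341  0.5611  1.8124 -0.1367  1.1335  0.0794]
-1 [-0.6221  0.0454  0.7364  2.0059 -0.0342  1.1023 -1.7383] [ 0.8656  0.5269 -1.3079  1.7405  0.5294  1.2925  2.5875]
flip 1
3.275 [ 0.4475 -0.0753  0.3001]
```

View pics/w1.png

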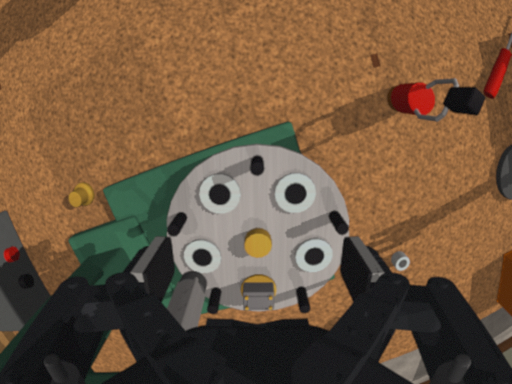

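The wrist view shows the near peg at (257,165), centred laterally between the fingers, with the housing at (258,292). Next I check the peg's predicted pixel and turn the turret.

```bash
cat >> h.py <<'E'
def wproj(P,pos,rot,X):
    T=P['tool_from_camera'];t=(np.asarray(X)-pos)@rot;c=(t-T[:3,3])@T[:3,:3]
    th=np.arctan2(np.hypot(c[0],c[1]),c[2]);n=np.hypot(c[0],c[1]);return P['K'][:2,2]+P['K'][0,0]*th*c[:2]/n
def wray(P,pos,rot,uv):
    T=P['tool_from_camera'];e=(np.array(uv)-P['K'][:2,2])/P['K'][0,0];th=np.linalg.norm(e)
    r=np.r_[np.sin(th)*e/th,np.cos(th)];return pos+rot@T[:3,3],rot@(T[:3,:3]@r)
E
cat > run2.py <<'E'
exec(open('run1.py').read().split("s=sense()")[0])
f=1
z=np.load('w1.npz');P=camera_params('wrist')
for X in([.4475,-.0755,.108],[.5465,-.1065,.085]):print(wproj(P,z['pos'],z['rot'],X))
command_gripper(.044)
move_l(*pose(a0,.101,f),feed=.12,until_force=6) and print('CONTACT')
command_gripper(.022,20);print(sense()['position'],sense()['finger_gap'],sense()['time_s'])
for a in np.linspace(a0,a1,13)[1:]:
    move_l(*pose(a,.101,f),feed=.07)
    s=sense();print(np.degrees(a),s['wrist_force'])
sleep(.3);command_gripper(.044);sleep(.5)
move_l(*pose(a1,.25,f),feed=.2)
s=sense();p,d=camera('wrist');np.savez('w2.npz',p=p,d=d,pos=s['position'],rot=s['tcp_rot']);cv2.imwrite('pics/w2.png',p[...,::-1])
p,d=camera('top');np.savez('t2.npz',p=p,d=d)
print(s['time_s'],s['position'])
E
python3 run2.py
```

```text
[256.6514 173.6839]
[256.0536 249.6214]
[ 0.4471 -0.076   0.1012] 0.021811034184313623 5.9583
156.95833333333337 [-2.1597 -2.6282  1.2375]
150.91666666666669 [-1.6489 -1.328   0.1259]
144.87500000000003 [-0.9901 -1.497  -0.8122]
138.83333333333334 [ 0.0323 -0.0092  0.5166]
132.79166666666669 [-0.9828  1.005   0.4366]
126.75 [0.5117 0.0602 0.4592]
120.70833333333334 [-0.6886  0.5545 -0.2034]
114.66666666666667 [ 3.1831  2.0524 -1.4085]
108.62500000000001 [ 4.3817  2.1061 -2.2217]
102.58333333333334 [ 4.9182  1.7433 -1.34  ]
96.54166666666667 [ 4.7477 -0.2529 -3.0818]
90.5 [-0.9097  0.5361 -0.4175]
11.6917 [ 0.5448 -0.0021  0.2489]
```

View pics/w2.png

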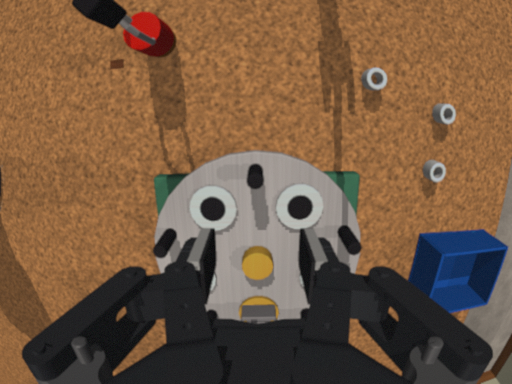

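The housing is now at (258,308), on the ram side, and the pegs look seated. Next I check the detent numerically from the top view and look at the light and hook with the wrist camera.

```bash
cat > run3.py <<'E'
from rig import *; from h import *
z=np.load('t2.npz');P=camera_params('top');X=cloud(z['d'],P);V=z['p'].max(-1)
for nm in('top0.npz','t2.npz'):
    z=np.load(nm);X=cloud(z['d'],P);V=z['p'].max(-1)
    m=(V<60)&(X[...,2]>.095)&(X[...,2]<.116)&(np.hypot(X[...,0]-.5465,X[...,1]+.1065)<.13)&(np.hypot(X[...,0]-.5465,X[...,1]+.1065)>.08)
    k,l,st,ce=cv2.connectedComponentsWithStats(m.astype(np.uint8))
    for i in range(1,k):
        if st[i,4]>2:
            q=X[l==i].mean(0);print(nm,q,np.degrees(np.arctan2(q[1]+.1065,q[0]-.5465))%72)
def R(deg):
    a=np.radians(deg);x=np.array([np.cos(a),np.sin(a),0]);return np.column_stack([x,np.cross([0,0,-1],x),[0,0,-1]])
for d in(45,-135): print(d,inverse_kinematics([.424,.152,.36],R(d)))
for d in(90,-90): print(d,inverse_kinematics([.61,.22,.36],R(d)))
s=sense();move_l(np.r_[s['position'][:2],.36],feed=.3)
def shot(n):
    s=sense();p,d=camera('wrist');np.savez(n+'.npz',p=p,d=d,pos=s['position'],rot=s['tcp_rot']);cv2.imwrite(f'pics/{n}.png',p[...,::-1]);print(n,s['time_s'],s['position'])
movep([.58,.13,.40],R(90));shot('w3')
movep([.424,.152,.36],R(45));shot('w4')
a=cv2.imread('pics/w3.png');b=cv2.imread('pics/w4.png');cv2.imwrite('pics/w34.png',np.vstack([a,b])[:, :][:768])
cv2.imwrite('pics/w34.png',cv2.resize(np.hstack([a,b]),(800,300)))
E
python3 run3.py
```

```text
top0.npz [ 0.6462 -0.0729  0.1081] 18.65495091554884
top0.npz [ 0.609  -0.1866  0.1088] 19.969024337634217
top0.npz [ 0.5447 -0.004   0.1086] 18.99937248890265
top0.npz [ 0.4866 -0.1917  0.1064] 18.89217252882483
top0.npz [ 0.4456 -0.0763  0.1083] 19.353294643887182
t2.npz [ 0.609  -0.1874  0.1076] 19.675096169055138
t2.npz [ 0.4868 -0.1913  0.1063] 18.84429996671858
t2.npz [ 0.4452 -0.076   0.1087] 19.26269338926545
45 [-1.6818 -0.1073  1.1926  1.9307  0.105   1.2523 -1.3096]
-135 [-1.1573 -0.026   0.7187  1.9185  0.0181  1.2427  1.9116]
90 [-1.0943  0.5195  1.0639  1.5022 -0.457   1.3889 -0.0039]
-90 [ 0.2263  0.5309 -0.9914  1.4215  0.4426  1.4244  2.3771]
w3 12.9333 [0.5795 0.1307 0.3982]
w4 14.2167 [0.4244 0.1514 0.3601]
```

View pics/w34.png

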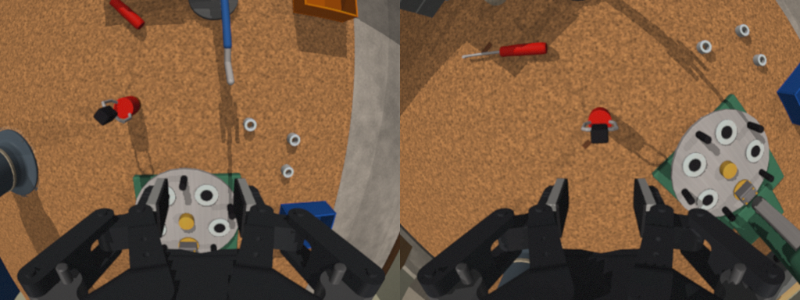

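The turret sits in its detent, with the same angle residue as before. In the right frame the light's bail bar runs along the image horizontal. Now enlarged crops.

Run:
```python
from h import *
def crop(f,u,v,w,h,W=400,H=300,npz=False):
    im=np.load(f)['p'][...,::-1] ; return cv2.resize(im[v:v+h,u:u+w],(W,H),interpolation=cv2.INTER_CUBIC)
a=crop('w3.npz',250,60,80,60);b=crop('w4.npz',216,130,80,60)
c=crop('top0.npz',170,150,80,60);d=crop('side0.npz',180,100,80,60)
cv2.imwrite('pics/cr.png',np.vstack([np.hstack([a,b]),np.hstack([c,d])]))
```

```text
(no output)
```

View pics/cr.png

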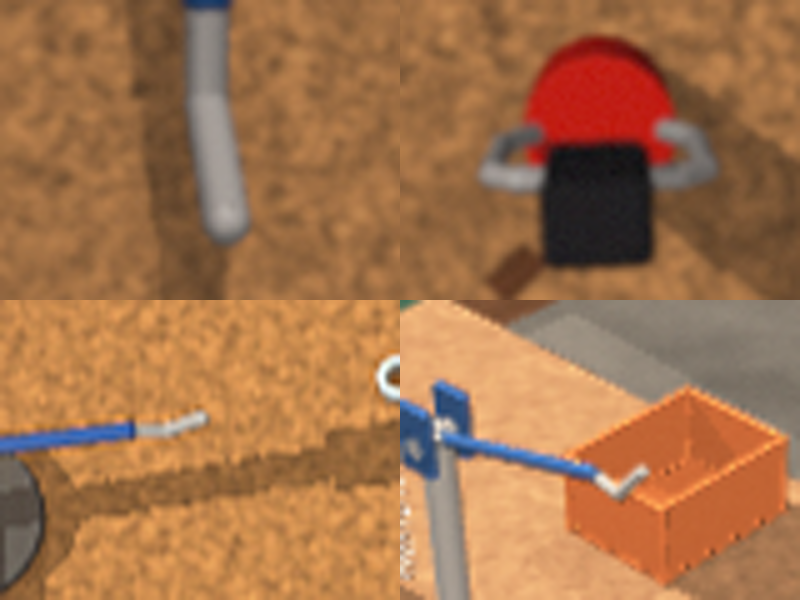

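Pixels read from the crops:

| View | V bottom | Tip |
|---|---|---|
| w3 | (291.2,79) | (295.2,104) |
| top | (203.2,175.8) | (210.2,172.8) |
| side | (223.6,137.6) | (228.2,133.6) |

The grip block in w4 is centred near (255.3,170). Next I triangulate.

Run:
```python
from rig import *; from h import *
S,T,W=[camera_params(n) for n in('side','top','wrist')]
w3=np.load('w3.npz');w4=np.load('w4.npz')
for nm,a,b,c in(('V',(291.2,79),(203.2,175.8),(223.6,137.6)),('tip',(295.2,104),(210.2,172.8),(228.2,133.6))):
    rs=[wray(W,w3['pos'],w3['rot'],a),ray(T,b),ray(S,c)]
    print(nm,tri(rs),tri(rs[:2])[0],tri(rs[1:])[0],tri(rs[::2])[0])
# grip block
p,d=w4['p'],w4['d'];m=(p.max(-1)<70);m[:130]=0;m[186:]=0;m[:,:235]=0;m[:,275:]=0
k,l,st,ce=cv2.connectedComponentsWithStats(m.astype(np.uint8));i=1+st[1:,4].argmax();print('w4 block',st[i],ce[i])
v,u=np.nonzero(l==i)
pts=[]
for a,b in zip(u,v):
    o,r=wray(W,w4['pos'],w4['rot'],(a,b));ax=w4['rot']@W['tool_from_camera'][:3,2];pts.append(o+r*d[b,a]/(r@ax))
q=np.array(pts);t=q[q[:,2]>.174];print('top face n',len(t),t.mean(0),t.min(0),t.max(0),'all',q.min(0),q.max(0))
loc=(t-t.mean(0))@w4['rot'];print('tool-frame extents',loc.min(0),loc.max(0), 'minrect',cv2.minAreaRect(loc[:,:2].astype(np.float32)))
rs=[wray(W,w4['pos'],w4['rot'],ce[i]),ray(S,(194.6,198.04)),ray(T,(234.4,246.35))];print('grip tri',tri(rs),tri(rs[:2]))
# w3 black block too
p=w3['p'];m=(p.max(-1)<70);m[:120]=0;m[165:]=0;m[:,:110]=0;m[:,160:]=0
k,l,st,c3=cv2.connectedComponentsWithStats(m.astype(np.uint8));j=1+st[1:,4].argmax();print(st[j],c3[j]);rs2=[wray(W,w3['pos'],w3['rot'],c3[j]),rs[0],rs[1]];print(tri(rs2))
```

```text
V (array([0.6086, 0.2227, 0.2456]), [np.float64(0.0018026606727906405), np.float64(0.0016899179853271376), np.float64(0.00011877444720282867)]) [0.6078 0.2222 0.2504] [0.6091 0.2219 0.2458] [0.6081 0.2234 0.2454]
tip (array([0.6096, 0.2006, 0.2698]), [np.float64(0.0015546733348828915), np.float64(0.002745774620934343), np.float64(0.001209768998724375)]) [0.6096 0.2    0.2731] [0.6106 0.2005 0.2695] [0.6083 0.2012 0.2699]
w4 block [244 159  23  24 505] [255.0238 170.6693]
top face n 409 [0.4216 0.1548 0.1822] [0.4072 0.1413 0.1746] [0.4729 0.2031 0.4787] all [0.4072 0.1413 0.1492] [0.4729 0.2031 0.4787]
tool-frame extents [-0.0102 -0.0115 -0.2965] [0.0705 0.0113 0.0076] minrect ((0.03017432615160942, -0.000168616883456707), (0.02275347150862217, 0.08068141341209412), 89.83385467529297)
grip tri (array([0.4209, 0.1508, 0.1618]), [np.float64(0.0027277838088458468), np.float64(0.0011705437760771453), np.float64(0.0037991295033817977)]) (array([0.4203, 0.1529, 0.1614]), [np.float64(0.0006499588855571884), np.float64(0.0006499588855571474)])
[120 135  30  25 474] [134.6688 146.9156]
(array([0.4203, 0.1524, 0.1617]), [np.float64(0.0006730465121059015), np.float64(0.0009925699119371514), np.float64(0.0003910288076127085)])
```

The grip is at (0.4215,0.154), z about 0.160, with the bar along tool y at yaw 45. The hook V is at (0.609,0.2225), z about 0.241, with the arm pointing out at about -88 degrees. Next I grasp the light, lift it and thread it over the hook tip.

```bash
cat > run4.py <<'E'
from rig import *; from h import *
def R(deg):
    a=np.radians(deg);x=np.array([np.cos(a),np.sin(a),0]);return np.column_stack([x,np.cross([0,0,-1],x),[0,0,-1]])
V=np.array([.609,.2225,.241]);out=np.array([np.cos(np.radians(-88)),np.sin(np.radians(-88)),0])
g=np.array([.4215,.154,.168])
command_gripper(.05)
movep([*g[:2],.26],R(45))
print('contact',move_l(g,feed=.1,until_force=5))
f0=sense()['wrist_force'];command_gripper(.0,40);s=sense();print('gap',s['finger_gap'],s['position'],f0)
move_l([*g[:2],.24],feed=.1);sleep(.3);f1=sense()['wrist_force'];print('weight N',(f1-f0),f1)
move_l([*g[:2],.32],feed=.15)
movep(V+out*.09+[0,0,.043+.035],R(92))
sleep(.2)
s=sense();p,d=camera('side');np.savez('s5.npz',p=p,d=d);p2,_=camera('top');np.savez('t5.npz',p=p2);print(s['time_s'],s['position'],s['wrist_force'])
a=cv2.resize(p[80:230,150:350],(400,300),interpolation=cv2.INTER_CUBIC);b=cv2.resize(p2[110:260,120:320],(400,300),interpolation=cv2.INTER_CUBIC)
cv2.imwrite('pics/s5.png',np.hstack([a,b])[...,::-1])
np.save('f0.npy',f0)
E
python3 run4.py
```

```text
contact False
gap 0.023598752769711746 [0.4221 0.1541 0.1685] [0.5061 0.4244 0.06  ]
weight N [-0.5118  0.4553 -2.9932] [-0.0056  0.8797 -2.9332]
19.6417 [0.6117 0.1332 0.3194] [ 0.4343  0.5701 -3.1183]
```

View pics/s5.png

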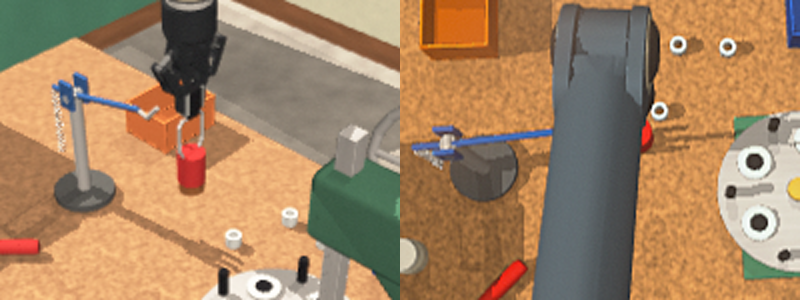

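The light hangs upright from the gripper, at (190,165) in the left crop, facing the hook tip at (155,113). It weighs about 3.0 N. Now I move in over the V and look before lowering.

```bash
cat > run5.py <<'E'
exec(open('run4.py').read().split("g=np")[0])
print('contact',move_l(V+[0,0,.078],feed=.06,until_force=3));sleep(.2)
s=sense();print(s['time_s'],s['position'],s['wrist_force'])
p,d=camera('side');np.savez('s6.npz',p=p,d=d);cv2.imwrite('pics/s6.png',cv2.resize(p[90:210,160:320],(800,600),interpolation=cv2.INTER_CUBIC)[...,::-1])
E
python3 run5.py
```

```text
contact False
21.5917 [0.609  0.2222 0.3191] [ 0.7281  0.1899 -2.8614]
```

View pics/s6.png

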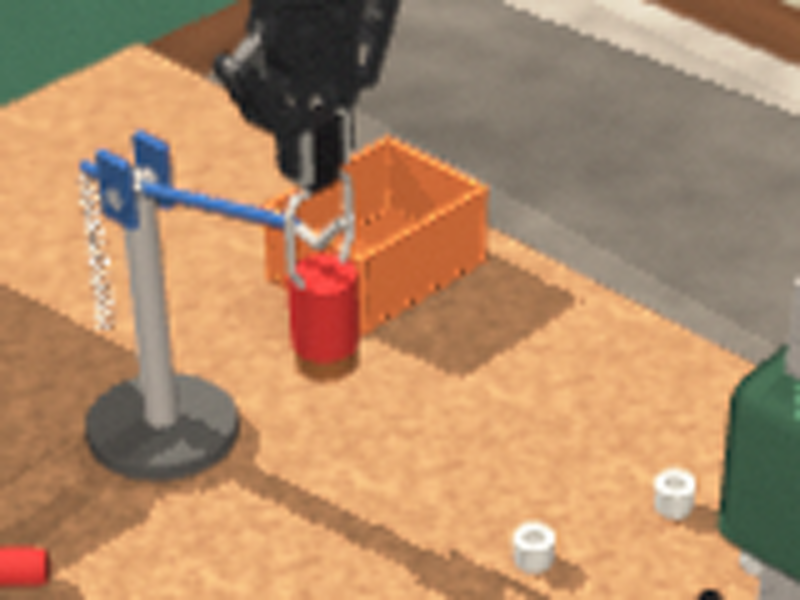

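The hook is inside the bail, with the V at (318,240) just under the bar. Now I ease the light down until the arm carries the whole weight.

```bash
cat > run6.py <<'E'
exec(open('run4.py').read().split("g=np")[0])
from scipy.optimize import brentq
f0=np.load('f0.npy')
z=.291; move_l([*V[:2],z],feed=.05)
def fm():
    a=[]
    for _ in range(5): a.append(sense()['wrist_force']);sleep(.02)
    return np.mean(a,0)
while z>.19:
    z-=.003;sink=max(0,.283-z)
    th=brentq(lambda t:.03*np.cos(t)-.17*np.sin(t)+sink-.03,0,.75)
    dr=.17*np.cos(th)+.03*np.sin(th)-.17
    move_l([*(V+out*dr)[:2],z],feed=.04)
    f=fm();print(round(z,3),round(th,3),f-f0)
    if f[2]-f0[2]>.35: break
    if np.linalg.norm((f-f0)[:2])>6: print('SIDE');break
s=sense();print(s['time_s'],s['position'])
p,d=camera('side');np.savez('s7.npz',p=p,d=d);cv2.imwrite('pics/s7.png',cv2.resize(p[90:210,160:320],(800,600),interpolation=cv2.INTER_CUBIC)[...,::-1])
E
python3 run6.py
```

```text
0.288 0.0 [-0.1274  0.216  -2.1028]
0.285 0.0 [-0.1872  0.1391 -2.2278]
0.282 0.006 [-0.3423  0.314  -2.0622]
0.279 0.023 [-0.459   0.2263 -2.0875]
0.276 0.041 [-0.41    0.5304 -1.503 ]
0.273 0.059 [-0.7895  0.4897 -1.5257]
0.27 0.076 [-0.424   0.4211 -1.4113]
0.267 0.093 [ 0.1406  0.4031 -1.3782]
0.264 0.111 [-0.5089  0.7019 -0.9358]
0.261 0.128 [-1.0376  0.1403 -1.4565]
0.258 0.146 [-0.8037  0.8602 -1.2184]
0.255 0.163 [ 0.2677  0.4462 -0.7161]
0.252 0.18 [-0.6004  0.5314 -0.3121]
0.249 0.198 [-0.4219  0.4411 -0.6857]
0.246 0.215 [-0.1095  0.2828 -0.5704]
0.243 0.233 [-0.2234  0.3853 -0.5426]
0.24 0.25 [-0.2155  0.6465 -0.867 ]
0.237 0.267 [-0.7475  0.4062 -0.6476]
0.234 0.285 [-0.2658  0.5546 -0.0939]
0.231 0.302 [-0.733   0.0042  0.3132]
0.228 0.32 [-0.2844 -0.0309  0.384 ]
29.35 [0.609  0.2217 0.228 ]
```

View pics/s7.png

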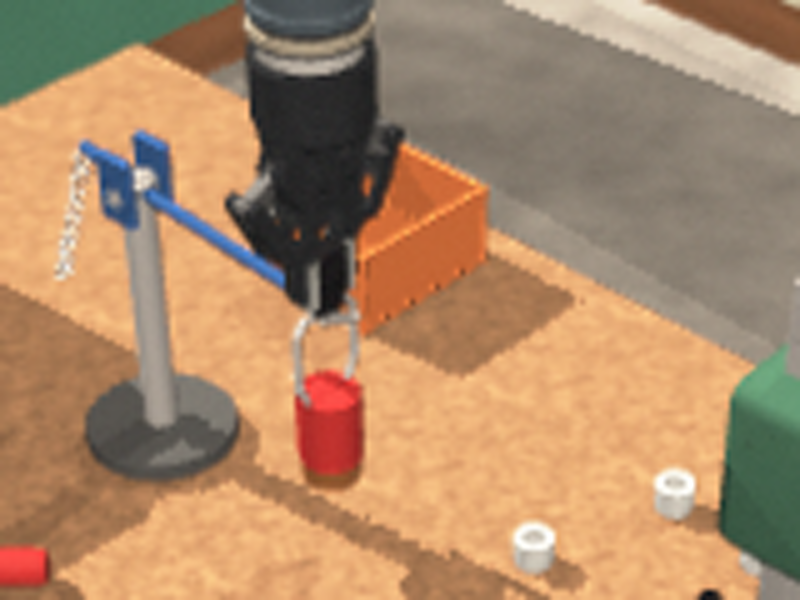

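The arm has sunk and the bail sits in the hook. A longer force average will decide the final millimetres.

Run:
```python
exec(open('run4.py').read().split("g=np")[0])
def fm(n=40):
    a=[]
    for _ in range(n): a.append(sense()['wrist_force']);sleep(.03)
    a=np.array(a);return a.mean(0),a.std(0)
print(fm());s=sense();move_l(s['position']-[0,0,.004],feed=.03);print(fm(),sense()['time_s'],sense()['gripper_force'])
```

```text
(array([0.0752, 0.6997, 0.2376]), array([0.4163, 0.5011, 0.4814]))
(array([-0.152 ,  2.5886,  0.8618]), array([0.4532, 0.7972, 0.4561])) 32.35 39.654282331466675
```

The extra 4 mm added side force and no useful load, so the weight was already fully carried at z=0.228. I go back up there, release and withdraw upward.

Run:
```python
exec(open('run4.py').read().split("g=np")[0])
s=sense();move_l(s['position']+[0,0,.004],feed=.03)
a=[]
for _ in range(20): a.append(sense()['wrist_force']);sleep(.02)
print(np.mean(a,0))
for g in(.026,.030,.036,.046): command_gripper(g,20)
sleep(.4);s=sense();print(s['wrist_force'],s['finger_gap'])
move_l(s['position']+[0,0,.12],feed=.08)
sleep(1.2);s=sense();print(s['time_s'],s['position'])
p,d=camera('side');q,_=camera('top');x=cv2.resize(p[90:210,160:320],(400,300),interpolation=cv2.INTER_CUBIC);y=cv2.resize(q[110:260,120:360],(400,300),interpolation=cv2.INTER_CUBIC)
cv2.imwrite('pics/s8.png',np.hstack([x,y])[...,::-1])
```

```text
[0.1538 2.2588 0.6055]
[-0.1007  0.3386  0.2443] 0.04634037646299161
37.1417 [0.609  0.2219 0.348 ]
```

View pics/s8.png

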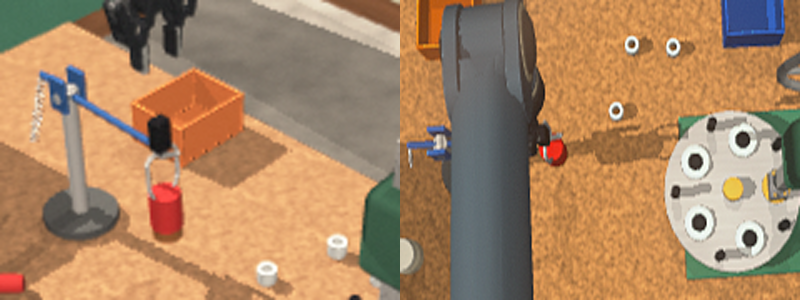

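The light hangs from the hook with the arm sunk (left crop, 160,150). The gripper is clear, and the housing is on the ram side with the turret in its detent (right crop, 770,187). I let the swing settle, then hand in.

Run:
```python
from rig import *
sleep(4);print(sense()['time_s']);print(finish_job())
```

```text
41.2417
the job is handed in; nothing more can be done
None
```

The job is handed in at about 41 s: the housing is clicked into its detent under the ram, and the test light hangs on the balancer hook, eased down until the arm carried its whole weight; the judge's verdict was not shown.

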